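# Shift the sim-racing gear lever into fourth

## Robot

A 6-joint arm with a two-finger parallel gripper is mounted at the origin on the work surface. World frame = base frame: x ahead of the robot, y to its left, z up, the work surface at z = 0. Lengths are in m, angles in rad, forces in N, time in s.
With the tool pointing down it reaches from about 0.25 to 0.725 m from the base axis. Payload 9.7 kg.
Tool frame: the origin (TCP) lies midway between the tips of the shut fingers; the grasp point (between the pads) lies 19 mm behind it (grip_point_offset is the distance from the TCP to the grasp point, in m); z points along the fingers, y is the line along which they close (so a half turn about z gives the same grasp; the last joint's range is limited). The gripper opens to 85 mm and grips with 20 to 120 N. Pads are 22 mm wide; open, the fingers measure 114 mm over their backs; the gripper's body (76 mm by 85 mm) begins 54 mm behind the grasp point. The pads swing forward as they close: fully open they stand 13 mm farther back than shut.
Start: joints at [1.208, 0.087, 0.176, 1.66, 0, 1.571], TCP at [0.195, 0.514, 0.208] pointing down, gripper open.
Joint ranges: [-3.13, 3.13], [-0.85, 1.81], [-1.15, 1.24], [-2.2, 2.28], [-1.44, 1.52], [-3.14, 3.14]. Speed limits (rad/s): [2.22, 2.22, 2.57, 3.14, 3.14, 3.14].

## Interface

Orientations are given as a unit quaternion [x, y, z, w].
In Python, from cell import state, capture, camera_params, sign_off, grip_point_offset gives the robot as it stands.
- The arm moves only by the shell command python3 -m creep 'ROWS' [FORCE]. ROWS is JSON, a list of rows, each an object with "rotation": the turn, a rotation vector about the tool's x, y, z in rad, a list of three; "dp": the shift along the tool's x, y, z in m, a list of three; "gripper": the opening, from 0 (shut) to 1 (fully open). A call has 1 to 20 rows; each row shifts and turns the commanded pose from where the row before left it, along the tool's axes as they then stand; what a row does not reach is not made up. A row lasts 1/8 s, in which the tool goes at most 62.5 mm and 10.7 degrees, less where a joint would pass 70% of its speed; a pose out of reach is approached as far as the arm can. A call is refused whole if a number of a shift passes 0.0625 or a number of a turn 0.188, either way. A call with a gripper value outside its range is refused whole. The fingers move at their own pace and stop on an object; FORCE is the grip in N (left out, the last holds). Time passes only in rows, so rows that do not move let the fingers close. It gives the time, the measured TCP pose, the force, the opening and the grip force at its end, in the units of the state.
- state(): the state, without advancing time (a new reading comes with each control period).
- capture(name): name is "scene" or "top"; returns the picture (384x512x3 uint8, red, green, blue); there is no depth.
- camera_params(name): a dict with "fx", "fy", "cx", "cy" (pixels), "R" (3x3) and "t" (3): a world point X has camera coordinates R X + t. Camera axes: x right, y down, z forward; pixel columns grow to the right and rows downward; lengths in m; the calibration is good to about 2 mm. A picture is of the moment at which its call begins. camera_params takes no time and is no camera call.
- sign_off(): hands the job in; it is judged then, once.
The state is a dict: "clock": time; "joint_pos": joint angles; "joint_velocities": joint speeds; "joint_efforts": joint torques, N m; "eef_pos": TCP position; "ee_rot": TCP orientation; "contact_force": force on the tool from outside, world axes, zero at the start; "moment": the same for the moment, N m; "grip_width": finger opening in m; "grasp_force": force on a finger pad.
Only numpy, scipy, OpenCV 4.12 (cv2) and the standard library are available. Lean on these libraries where they do the work, as an engineer would, in place of code of your own. Each camera call takes 0.05 s, during which the arm holds its last target. There are 200 camera calls.

## Task

Check the gear shifter on the repair bench: its lever has been left somewhere in the first-second track; push it with the fingers through the open H-gate into fourth gear (the middle track, at the end towards the robot), fully home, and take the hand away. Only push the lever, never grip it or force it hard, and leave all the loose things on the bench where they are.

Things in the scene. Friction and masses are not known exactly. Their poses are not given: they have to be found in the camera images.
- shifter: six-speed H-pattern shifter (driving-game control), fixed: black housing 150 (x) x 120 (y) mm on two aluminium bars 200 mm long in y, steel gate plate on top, 125 mm above the bench. Origin on the bench under the gate's centre; x points away from the driver (turned up to 26 degrees from the robot's straight ahead), y to the driver's left, z up. The robot is on the driver's side
- gate_centre (a point): middle of the gate plate's upper face, axes as the shifter. A cross channel (neutral) runs along y through it, crossed by three tracks along x at y = +18, 0, -18 mm that end at x = +24 and -24 mm. All are 12 mm wide, rib corners rounded 3 mm. Usual pattern: first, third, fifth at the +x (far) ends from left (+y) to right; second, fourth, sixth at the -x (robot's) ends
- fourth (a point): where the rod's axis meets the upper face of the gate when fourth gear is home: the middle track's end on the robot's side, 20 mm from gate_centre along -x
- lever: shift lever: straight rod pivoted 40 mm above the bench under the gate's centre, 8 mm thick up to 40 mm above the gate, 12 mm from there to the knob. Origin at the pivot, z along the rod; knob centre 205 mm from the pivot. No springs or detents: friction holds it where it is left; moving it takes about 3 N at the knob. It moves only along the gate's channels and stops at their walls
- knob (a point): centre of the red knob on the lever, 48 mm across, from 30 mm below to 29 mm above this point; 245 mm above the bench when the lever is upright. In the shifter's frame it is at x = 205 sin(fore_aft), y = -205 sin(sideways) cos(fore_aft), z = 40 + 205 cos(sideways) cos(fore_aft) mm
- fore_aft (a joint): lever angle about the shifter's y axis, rad: 0 in the neutral channel, positive = knob leaning to +x (first, third, fifth; stop at about +0.23), negative = to -x, the robot's side (second, fourth, sixth; stop at about -0.23)
- sideways (a joint): lever angle about the shifter's x axis, rad: 0 in the middle (third-fourth) track, about -0.216 in the left (first-second), about +0.216 in the right (fifth-sixth) track; free play about 0.02 to 0.03 either way in a track
- flank_far: the far flank of lever knob and shaft, the part of their surface that looks +x in the shifter's frame; origin in the knob's centre; used to tell a push (one flank touched) from a grip (two opposite flanks)
- flank_near: the near flank of lever knob and shaft, the part of their surface that looks -x in the shifter's frame; origin in the knob's centre; used to tell a push (one flank touched) from a grip (two opposite flanks)
- flank_left: the left flank of lever knob and shaft, the part of their surface that looks +y in the shifter's frame; origin in the knob's centre; used to tell a push (one flank touched) from a grip (two opposite flanks)
- flank_right: the right flank of lever knob and shaft, the part of their surface that looks -y in the shifter's frame; origin in the knob's centre; used to tell a push (one flank touched) from a grip (two opposite flanks)
- spare_knob: loose spare gear knob of dark wood, 48 mm across, 55 mm tall, standing on the bench to the right of the shifter; origin at its underside
- screwdriver: loose yellow-handled screwdriver, 200 mm long, lying to the left of the shifter; origin at the underside of its middle
- ssd: loose dark flat drive with a white label, 100 x 70 x 7 mm, lying left of the robot; origin at its underside
- memory: loose blue memory stick, 133 x 31 x 9 mm, lying flat on the left; origin at its underside
- cleaner: loose yellow can with a pale lid, 58 mm across, 160 mm tall, standing on the right; origin at its underside
- cooler: loose square processor cooler with fan, 92 x 92 x 65 mm, on the right; origin at its underside
- mouse: loose black computer mouse, 105 x 60 x 34 mm, at the far left; origin at its underside

How it is judged:
At the end, for the whole second after the job is handed in: The lever rests in the middle track (sideways within 0.06 rad of 0) and fully at its end on the robot's side (fore_aft below -0.195 rad; the stop is at about -0.23), and all seven loose things are within 20 mm of where they began (value of joint fore_aft below -0.195 rad and value of joint sideways between -0.06 and 0.06 rad and velocity of joint fore_aft between -0.05 and 0.05 rad/s and distance of each of spare_knob, screwdriver, ssd, memory, cleaner, cooler, mouse from where it was at the start of the episode below 0.02 m); the robot touches nothing.
It fails at once if the lever is gripped: two opposite flanks of its knob or shaft pressed by the fingers at once (over 1.5 N each) (contact force between each of flank_left, flank_right and the fingers above 1.5 N or contact force between each of flank_near, flank_far and the fingers above 1.5 N).
It fails at once if the lever is forced: pressed with more than 40 N by fingers or arm (contact force between lever and the fingers above 40 N or contact force between lever and the arm above 40 N).
It fails at once if a loose thing on the bench is moved by more than 20 mm, or lifted (distance of any of spare_knob, screwdriver, ssd, memory, cleaner, cooler, mouse from where it was at the start of the episode above 0.02 m).
It also fails if it takes over 53 s, if anything falls off the work surface, if the arm or the gripper's body presses on something with over 40 N, if the wrist force passes 120 N, or if a joint passes its speed limit or range.

## Working session

There is one attempt and no reset: what is moved stays moved. The work goes in short steps, Python scripts to look and compute and a shell command to move; the robot and the scene stay as the last step left them, time stands still between calls to the robot, and variables do not carry over. Pictures are saved under pics/ and viewed, at most 10 in all, crops included, and the job is handed in when it is done.

```bash
mkdir -p pics
python3 - <<'E'
from cell import *
import cv2
for n in("scene","top"):
    cv2.imwrite(f"pics/{n}0.png",cv2.cvtColor(capture(n),cv2.COLOR_RGB2BGR)); print(n,camera_params(n))
print(state(),grip_point_offset)
E
```

```text
scene {'fx': 390.22255593331266, 'fy': 390.22255593331266, 'cx': 258.71042367749396, 'cy': 190.56626845632093, 'R': array([[ 0.33109255,  0.94350107, -0.0135442 ],
       [ 0.54702597, -0.20361796, -0.81197433],
       [-0.7688565 ,  0.26142962, -0.58353598]]), 't': array([-0.16565812, -0.17802212,  1.82000272])}
top {'fx': 404.8856472242129, 'fy': 404.8856472242129, 'cx': 254.19698378138324, 'cy': 185.56968285208268, 'R': array([[ 0.0322031 , -0.99947472,  0.00364036],
       [-0.975827  , -0.03222846, -0.21615501],
       [ 0.21615879,  0.0034085 , -0.97635227]]), 't': array([-0.03007361,  0.57792655,  1.11511088])}
{'clock': 0.1, 'joint_pos': array([ 1.20800515e+00,  8.73704166e-02,  1.75214019e-01,  1.65981016e+00,
       -4.22539872e-06,  1.57076682e+00]), 'joint_velocities': array([-0.00126958, -0.00236771,  0.00360707, -0.00025055,  0.00062006,
        0.00067492]), 'joint_efforts': array([ 2.91503766e-04, -5.21558475e+01,  4.65654266e+01,  1.60783710e-02,
        3.56472697e-05,  3.41375141e-05]), 'eef_pos': array([0.19510325, 0.51397666, 0.20787337]), 'ee_rot': array([ 1.80387894e-01,  9.83595377e-01, -5.75896054e-04, -1.03486907e-04]), 'contact_force': array([ 0.82052399, -0.54295175,  0.09050316]), 'moment': array([ 0.00062442, -0.01310392, -0.03701781]), 'grasp_force': 0.0, 'grip_width': 0.0855734634909171} 0.0187
```

View pics/top0.png

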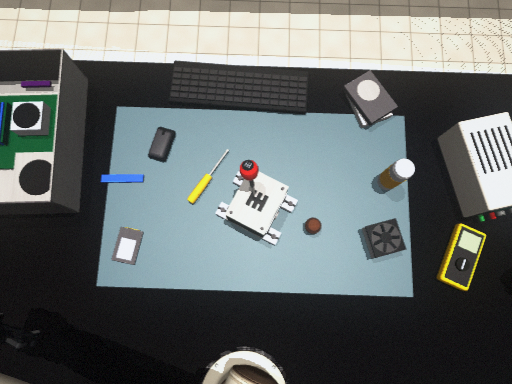

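View pics/scene0.png

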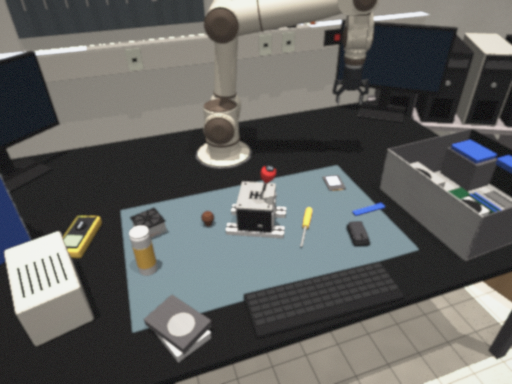

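The top view shows the red knob at about (249,169), the gate plate centred near (258,202) and turned clockwise, the spare knob at (313,226) and the screwdriver at (207,178). Next I measure the knob and plate.

```bash
cat > h.py <<'E'
import numpy as np,cv2
from cell import *
from scipy.optimize import least_squares
def ray(n,uv):
    c=camera_params(n);R=c["R"];o=-R.T@c["t"]
    d=R.T@np.array([(uv[0]-c["cx"])/c["fx"],(uv[1]-c["cy"])/c["fy"],1]);return o,d/np.linalg.norm(d)
def plane(n,uv,z):
    o,d=ray(n,uv);return o+d*(z-o[2])/d[2]
def proj(n,X):
    c=camera_params(n);p=c["R"]@X+c["t"];return np.array([c["fx"]*p[0]/p[2]+c["cx"],c["fy"]*p[1]/p[2]+c["cy"]])
def tri(a,b):
    A=np.zeros((3,3));B=np.zeros(3);rs=[]
    for n,uv in(("top",a),("scene",b)):
        o,d=ray(n,uv);P=np.eye(3)-np.outer(d,d);A+=P;B+=P@o;rs.append((o,P))
    X=np.linalg.solve(A,B);return X,[np.linalg.norm(P@(X-o)) for o,P in rs]
def redbox(im):
    h=cv2.cvtColor(im,cv2.COLOR_RGB2HSV);m=(((h[...,0]<8)|(h[...,0]>172))&(h[...,1]>170)&(h[...,2]>90)).astype(np.uint8)
    k,l,s,c=cv2.connectedComponentsWithStats(m);i=1+np.argmax(s[1:,4]);return s[i],c[i]
def knob():
    r={n:redbox(capture(n)) for n in("top","scene")}
    X,e=tri(r["top"][1],r["scene"][1]);return X,e,r
E
python3 - <<'E'
from h import *
print(knob())
im=capture("top");g=im[150:255,205:310]
cv2.imwrite("pics/c1.png",cv2.cvtColor(cv2.resize(g,None,fx=5,fy=5,interpolation=cv2.INTER_CUBIC),cv2.COLOR_RGB2BGR))
hsv=cv2.cvtColor(im,cv2.COLOR_RGB2HSV);m=((hsv[...,1]<40)&(hsv[...,2]>150)).astype(np.uint8)
m[:150]=0;m[255:]=0;m[:,:205]=0;m[:,310:]=0
m=cv2.morphologyEx(m,cv2.MORPH_OPEN,np.ones((5,5)))
k,l,s,c=cv2.connectedComponentsWithStats(m);i=1+np.argmax(s[1:,4]);print(s[i],c[i])
cn=max(cv2.findContours((l==i).astype(np.uint8),0,2)[0],key=cv2.contourArea)
P=np.array([plane("top",p[0],.125)[:2] for p in cn],np.float32)
r=cv2.minAreaRect(P*1000);print(r,cv2.boxPoints(r))
E
```

```text
(array([0.57758511, 0.00274614, 0.23360625]), [np.float64(0.0009504179359886204), np.float64(0.0009504179359885633)], {'top': (array([240, 162,  18,  16, 145], dtype=int32), array([249.20689655, 171.17931034])), 'scene': (array([261, 167,  15,  15, 119], dtype=int32), array([266.87394958, 174.07563025]))})
[ 220  173   77   64 2071] [258.44326412 203.50024143]
((522.0270385742188, -26.066368103027344), (183.1470489501953, 151.4442138671875), 63.916969299316406) [[ 413.7542    -75.020874]
 [ 549.775    -141.60683 ]
 [ 630.29987    22.888138]
 [ 494.27905    89.47409 ]]
```

View pics/c1.png

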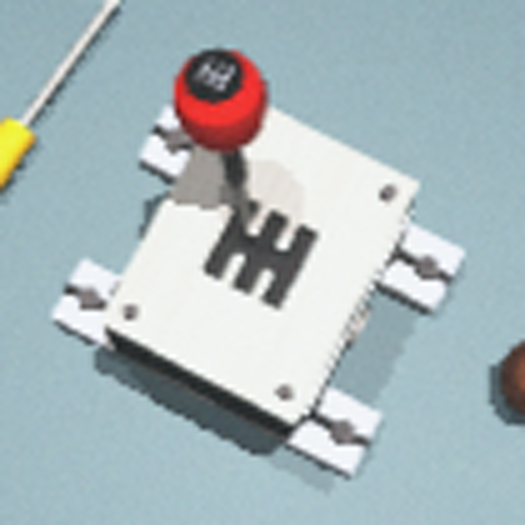

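The crop shows the H slots centred at about crop (261,254), plate screws at (130,312), (285,392) and (388,192), and the rod in the far end of the left track, so the lever is in first gear. Next I compute the frame.

```bash
cat >> h.py <<'E'
def setframe():
    f=lambda u,v:plane("top",((u+.5)/5-.5+205,(v+.5)/5-.5+150),.125)
    a,b,c=f(130,312),f(285,392),f(388,192)
    return a,b,c,f(261,254)
E
python3 - <<'E'
from h import *
a,b,c,h=setframe()
print(a,b,c,h,(a+c)/2,np.linalg.norm(a-b),np.linalg.norm(c-b))
print(np.degrees([np.arctan2(*(c-b)[1::-1]),np.arctan2(*(a-b)[1::-1])-np.pi/2]))
im=capture("top");g=cv2.cvtColor(im,cv2.COLOR_RGB2GRAY)
m=np.zeros_like(g);m[190:213,244:270]=(g[190:213,244:270]<110)
k,l,s,cc=cv2.connectedComponentsWithStats(m);print(s[1:],cc[1:])
X,e,_=knob();
for O in (h,(a+c)/2):
  for y in(-25,-27):
    t=np.radians(y);R=np.array([[np.cos(t),-np.sin(t),0],[np.sin(t),np.cos(t),0],[0,0,1]])
    d=R.T@(X-[O[0],O[1],0]);print(O,y,d*1000,"fa",np.arcsin(d[0]/.205))
E
```

```text
[0.48937597 0.05021885 0.125     ] [ 0.44866443 -0.03511714  0.125     ] [ 0.56063004 -0.08865497  0.125     ] [ 0.52368857 -0.01987638  0.125     ] [ 0.52500301 -0.01921806  0.125     ] 0.09454978119357414 0.124107200217731
[-25.55540961 -25.50457532]
[[246 190  22  21 196]] [[256.5255102  199.67857143]]
[ 0.52368857 -0.01987638  0.125     ] -25 [ 39.2107808   43.11585771 233.60630125] fa 0.19245801329739548
[ 0.52368857 -0.01987638  0.125     ] -27 [ 37.68217292  44.45802921 233.60630125] fa 0.18486667068032706
[ 0.52500301 -0.01921806  0.125     ] -25 [ 38.29771964  41.9637127  233.60630125] fa 0.1879222653656375
[ 0.52500301 -0.01921806  0.125     ] -27 [ 36.80987725  43.27472068 233.60630125] fa 0.18053954657140786
```

```bash
python3 -m creep '[{"rotation":[0,0,0.082],"dp":[0,0,-0.05],"gripper":0},{"rotation":[0,0,0],"dp":[0,0,-0.05],"gripper":0},{"rotation":[0,0,0],"dp":[0,0,-0.05],"gripper":0},{"rotation":[0,0,0],"dp":[-0.044,-0.0212,0],"gripper":0},{"rotation":[0,0,0],"dp":[-0.044,-0.0212,0],"gripper":0},{"rotation":[0,0,0],"dp":[-0.044,-0.0212,0],"gripper":0},{"rotation":[0,0,0],"dp":[-0.044,-0.0212,0],"gripper":0},{"rotation":[0,0,0],"dp":[-0.044,-0.0212,0],"gripper":0},{"rotation":[0,0,0],"dp":[-0.044,-0.0212,0],"gripper":0},{"rotation":[0,0,0],"dp":[-0.044,-0.0212,0],"gripper":0},{"rotation":[0,0,0],"dp":[-0.044,-0.0212,0],"gripper":0},{"rotation":[0,0,0],"dp":[-0.044,-0.0212,0],"gripper":0},{"rotation":[0,0,0],"dp":[-0.044,-0.0212,0],"gripper":0},{"rotation":[0,0,0],"dp":[-0.044,-0.0212,0],"gripper":0},{"rotation":[0,0,0],"dp":[-0.044,-0.0212,0],"gripper":0},{"rotation":[0,0,0],"dp":[-0.044,-0.0212,0],"gripper":0},{"rotation":[0,0,0],"dp":[-0.044,-0.0212,0],"gripper":0},{"rotation":[0,0,0],"dp":[0,0,0],"gripper":0}]'
cat >> h.py <<'E'
O=np.array([.5243,-.0195,0]);t=np.radians(-25.5);RS=np.array([[np.cos(t),-np.sin(t),0],[np.sin(t),np.cos(t),0],[0,0,1]])
def report(k=True):
    from scipy.spatial.transform import Rotation as Ro
    s=state();print("tcp_s mm",(RS.T@(s["eef_pos"]-O)*1000).round(1),"F_s",(RS.T@s["contact_force"]).round(1),"t",s["clock"],"w",s["grip_width"])
    print("tool axes in shifter\n",(RS.T@Ro.from_quat(s["ee_rot"]).as_matrix()).round(3))
    if k:
        X,e,_=knob();print("knob_s",(RS.T@(X-O)*1000).round(1),e)
E
python3 -c "
from h import *
report(0)"
```

```text
clock: 2.65
eef_pos: [0.6254, -0.0214, 0.3555]
ee_rot: [0.222, 0.975, -0.001, -0.002]
contact_force: [-0.5, 0.4, -0.3]
grip_width: 0.0002
grasp_force: 0.0
tcp_s mm [ 92.1  41.8 355.5] F_s [-0.6  0.1 -0.3] t 2.65 w 0.00018205022042771016
tool axes in shifter
 [[-1.     0.003 -0.003]
 [ 0.003  1.    -0.002]
 [ 0.003 -0.002 -1.   ]]
```

```bash
python3 -m creep '[{"rotation":[0,0,0],"dp":[0,0,0.04],"gripper":0},{"rotation":[0,0,0],"dp":[0,0,0.04],"gripper":0},{"rotation":[0,0,0],"dp":[0,0,0.04],"gripper":0},{"rotation":[0,0,0],"dp":[0,0,0.013],"gripper":0},{"rotation":[0,0,0],"dp":[0,0,0],"gripper":0}]'
python3 -c "
from h import *
report()
a=cv2.resize(capture('top')[110:230,190:330],None,fx=3,fy=3,interpolation=2);b=cv2.resize(capture('scene')[130:250,200:320],None,fx=3,fy=3,interpolation=2)
cv2.imwrite('pics/d1.png',cv2.cvtColor(np.hstack([a,b]),cv2.COLOR_RGB2BGR))"
```

```text
clock: 3.28
eef_pos: [0.6231, -0.0184, 0.226]
ee_rot: [0.22, 0.975, 0.0, -0.0]
contact_force: [0.0, -0.4, 0.5]
grip_width: 0.0
grasp_force: 0.0
tcp_s mm [ 88.7  43.6 226. ] F_s [ 0.2 -0.4  0.5] t 3.275 w 1.7026412428772177e-05
tool axes in shifter
 [[-1.    -0.001 -0.   ]
 [-0.001  1.    -0.   ]
 [ 0.    -0.    -1.   ]]
knob_s [ 141.5 -166.1  426.4] [np.float64(0.26009516317438375), np.float64(0.26009516317438386)]
```

View pics/d1.png

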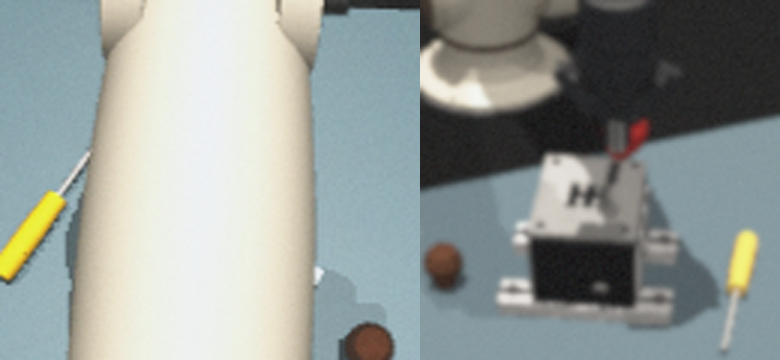

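The arm now hides the knob from the top camera. The scene view shows the shut fingers at about (617,140) in the composite, between the camera and the red knob at (635,140). I push slowly towards -x and watch the force.

```bash
python3 -m creep '[{"rotation":[0,0,0],"dp":[0.004,0,0],"gripper":0},{"rotation":[0,0,0],"dp":[0.004,0,0],"gripper":0},{"rotation":[0,0,0],"dp":[0.004,0,0],"gripper":0}]'; python3 -m creep '[{"rotation":[0,0,0],"dp":[0.004,0,0],"gripper":0},{"rotation":[0,0,0],"dp":[0.004,0,0],"gripper":0}]' ; python3 -m creep '[{"rotation":[0,0,0],"dp":[0.004,0,0],"gripper":0},{"rotation":[0,0,0],"dp":[0.004,0,0],"gripper":0}]'
python3 -c "
from h import *
report(0)"
```

```text
clock: 3.85
eef_pos: [0.6125, -0.0135, 0.2257]
ee_rot: [0.221, 0.975, 0.0, 0.0]
contact_force: [0.2, -0.5, -0.7]
grip_width: 0.0002
grasp_force: 0.0
clock: 4.1
eef_pos: [0.6058, -0.0102, 0.2259]
ee_rot: [0.221, 0.975, 0.0, 0.001]
contact_force: [3.3, -1.2, 4.5]
grip_width: 0.0002
grasp_force: 2.7
clock: 4.35
eef_pos: [0.5992, -0.0066, 0.227]
ee_rot: [0.221, 0.975, 0.0, 0.002]
contact_force: [5.7, -0.2, 10.4]
grip_width: -0.0002
grasp_force: 4.9
tcp_s mm [ 62.   43.8 227. ] F_s [ 5.2  2.2 10.4] t 4.35 w -0.0002052320316645076
tool axes in shifter
 [[-1.    -0.     0.004]
 [-0.     1.     0.002]
 [-0.004  0.002 -1.   ]]
```

```bash
python3 -c "
from h import *
report(0)
b=cv2.resize(capture('scene')[120:220,220:320],None,fx=6,fy=6,interpolation=2)
cv2.imwrite('pics/d2.png',cv2.cvtColor(b,cv2.COLOR_RGB2BGR))"
```

```text
tcp_s mm [ 62.   43.8 227. ] F_s [ 5.2  2.2 10.4] t 4.35 w -0.0002052320316645076
tool axes in shifter
 [[-1.    -0.     0.004]
 [-0.     1.     0.002]
 [-0.004  0.002 -1.   ]]
```

View pics/d2.png

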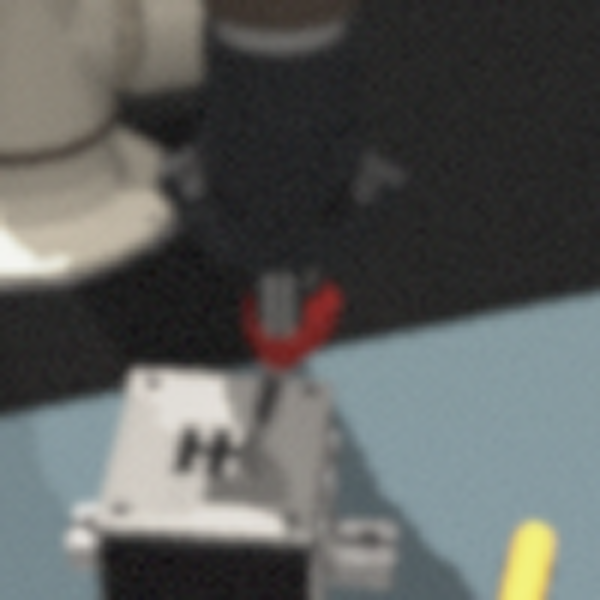

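The fingers sit at crop (278,305) in front of the knob at (292,325), and the rod is still in the left track. The vertical force is odd, because the fingers' linkage may be resting on the knob top. I back off, raise the tool 9 mm and push again.

```bash
python3 -m creep '[{"rotation":[0,0,0],"dp":[-0.008,0,0],"gripper":0},{"rotation":[0,0,0],"dp":[0,0,-0.009],"gripper":0},{"rotation":[0,0,0],"dp":[0,0,0],"gripper":0}]'; python3 -m creep '[{"rotation":[0,0,0],"dp":[0.004,0,0],"gripper":0},{"rotation":[0,0,0],"dp":[0.004,0,0],"gripper":0},{"rotation":[0,0,0],"dp":[0.004,0,0],"gripper":0}]' ; python3 -m creep '[{"rotation":[0,0,0],"dp":[0.004,0,0],"gripper":0}]'
python3 -c "
from h import *
report(0);print(RS.T@state()['moment'])"
```

```text
clock: 4.78
eef_pos: [0.6056, -0.0102, 0.235]
ee_rot: [0.221, 0.975, 0.0, 0.0]
contact_force: [0.4, 0.0, 0.6]
grip_width: -0.0004
grasp_force: 0.0
clock: 5.15
eef_pos: [0.5943, -0.0048, 0.2346]
ee_rot: [0.221, 0.975, 0.0, 0.0]
contact_force: [0.9, -0.2, 6.5]
grip_width: 0.0
grasp_force: 3.4
clock: 5.28
eef_pos: [0.5915, -0.0032, 0.2355]
ee_rot: [0.221, 0.975, 0.0, 0.001]
contact_force: [4.2, -0.1, 6.5]
grip_width: 0.0002
grasp_force: 3.7
tcp_s mm [ 53.6  43.7 235.5] F_s [3.9 1.7 6.5] t 5.275 w 0.0001787744368742962
tool axes in shifter
 [[-1.    -0.     0.003]
 [-0.     1.     0.001]
 [-0.003  0.001 -1.   ]]
[ 0.15582062 -0.76904755 -0.04400498]
```

```bash
python3 -m creep '[{"rotation":[0,0,0],"dp":[0.004,0,0],"gripper":0},{"rotation":[0,0,0],"dp":[0.004,0,0],"gripper":0}]'; python3 -m creep '[{"rotation":[0,0,0],"dp":[0.004,0,0],"gripper":0},{"rotation":[0,0,0],"dp":[0.003,0,0],"gripper":0},{"rotation":[0,0,0],"dp":[0,0,0],"gripper":0}]'
python3 -c "
from h import *
report(0)"
python3 -m creep '[{"rotation":[0,0,0],"dp":[-0.02,0,0],"gripper":0},{"rotation":[0,0,0],"dp":[-0.02,0,0],"gripper":0},{"rotation":[0,0,0],"dp":[0,0.03,-0.05],"gripper":0},{"rotation":[0,0,0],"dp":[0,0.06,-0.04],"gripper":0},{"rotation":[0,0,0],"dp":[0,0.06,0],"gripper":0},{"rotation":[0,0,0],"dp":[0,0.06,0],"gripper":0},{"rotation":[0,0,0],"dp":[0,0,0],"gripper":0}]'
python3 -c "
from h import *
report()
print(knob()[2])
a=cv2.resize(capture('top')[110:230,190:330],None,fx=3,fy=3,interpolation=2);b=cv2.resize(capture('scene')[130:250,200:320],None,fx=3,fy=3,interpolation=2)
cv2.imwrite('pics/d3.png',cv2.cvtColor(np.hstack([a,b]),cv2.COLOR_RGB2BGR))"
```

```text
clock: 5.52
eef_pos: [0.5849, 0.0003, 0.2366]
ee_rot: [0.221, 0.975, 0.001, 0.003]
contact_force: [5.0, -0.1, 11.9]
grip_width: 0.0002
grasp_force: 6.2
clock: 5.9
eef_pos: [0.5788, 0.0034, 0.2374]
ee_rot: [0.221, 0.975, 0.001, 0.003]
contact_force: [5.1, 0.7, 14.3]
grip_width: -0.0002
grasp_force: 7.0
tcp_s mm [ 39.3  44.2 237.4] F_s [ 4.3  2.8 14.3] t 5.9 w -0.0001886491987933655
tool axes in shifter
 [[-1.    -0.     0.006]
 [-0.     1.     0.003]
 [-0.006  0.003 -1.   ]]
clock: 6.78
eef_pos: [0.6932, 0.1671, 0.3018]
ee_rot: [0.218, 0.976, -0.002, -0.005]
contact_force: [-0.0, -0.4, -0.8]
grip_width: -0.0001
grasp_force: 0.0
tcp_s mm [ 72.1 241.2 301.8] F_s [ 0.2 -0.4 -0.8] t 6.775 w -7.156093990697031e-05
tool axes in shifter
 [[-1.    -0.005 -0.008]
 [-0.004  1.    -0.006]
 [ 0.008 -0.006 -1.   ]]
knob_s [ 15.9  43.5 236. ] [np.float64(0.002237505116383095), np.float64(0.0022375051163830966)]
{'top': (array([235, 169,  18,  17, 138], dtype=int32), array([245.23188406, 178.87681159])), 'scene': (array([262, 162,  15,  15, 149], dtype=int32), array([268.04026846, 169.70469799]))}
```

View pics/d3.png

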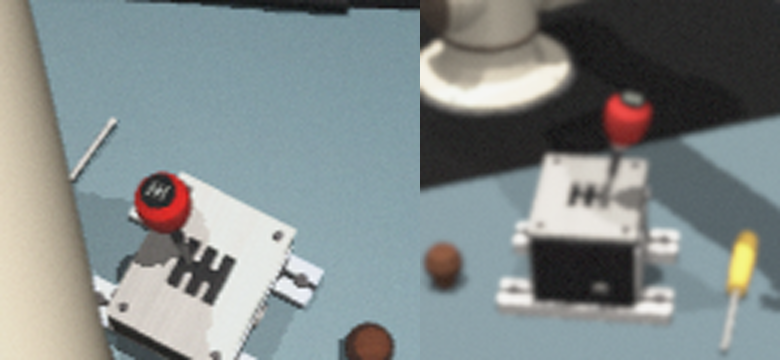

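The top crop shows the knob at (163,203), still over the left track with the rod entering near (182,255). The knob is pear-shaped with a black cap. I recheck its x from the silhouette boxes.

```bash
python3 -c "
from h import *
for a,b in (((248.5,169.5),(268,174)),((243.5,177),(269,169))):
    X,e=tri(a,b);print((RS.T@(X-O)*1000).round(1),e[0])
for fa in(.23,.2,.1,.08,.05,.02,0):
    sw=-.216;p=np.array([.205*np.sin(fa),-.205*np.sin(sw)*np.cos(fa),.04+.205*np.cos(sw)*np.cos(fa)])
    print(fa,p.round(3),proj('top',O+RS@p).round(1),proj('scene',O+RS@p).round(1))
"
```

```text
[ 41.   46.6 235.7] 0.0012094343816245374
[ 17.5  48.  239.6] 0.0009687935956130895
0.23 [0.047 0.043 0.235] [250.4 168.1] [266.3 175.2]
0.2 [0.041 0.043 0.236] [249.2 170. ] [266.5 173.8]
0.1 [0.02  0.044 0.239] [245.2 176.6] [267.3 169.6]
0.08 [0.016 0.044 0.24 ] [244.4 178. ] [267.4 168.8]
0.05 [0.01  0.044 0.24 ] [243.2 180.1] [267.6 167.7]
0.02 [0.004 0.044 0.24 ] [242.1 182.2] [267.8 166.6]
0 [0.    0.044 0.24 ] [241.3 183.6] [267.9 165.9]
```

```bash
python3 -m creep '[{"rotation":[0,0,0],"dp":[0,-0.05,0],"gripper":0},{"rotation":[0,0,0],"dp":[0,-0.05,0],"gripper":0},{"rotation":[0,0,0],"dp":[0,-0.05,0],"gripper":0},{"rotation":[0,0,0],"dp":[0,-0.047,0],"gripper":0},{"rotation":[0,0,0],"dp":[0,0,0.04],"gripper":0},{"rotation":[0,0,0],"dp":[0,0,0.04],"gripper":0},{"rotation":[0,0,0],"dp":[0,0,0],"gripper":0}]'
python3 -c "
from h import *
report(0)"
```

```text
clock: 7.95
eef_pos: [0.6112, -0.0105, 0.2308]
ee_rot: [0.221, 0.975, 0.001, 0.002]
contact_force: [-0.3, 0.6, 1.1]
grip_width: -0.0003
grasp_force: 0.0
tcp_s mm [ 74.6  45.5 230.8] F_s [-0.5  0.4  1.1] t 7.95 w -0.0002578391224877084
tool axes in shifter
 [[-1.     0.001  0.004]
 [ 0.001  1.     0.003]
 [-0.004  0.003 -1.   ]]
```

```bash
python3 -m creep '[{"rotation":[0,0,0],"dp":[0.008,0,0.010],"gripper":0},{"rotation":[0,0,0],"dp":[0.008,0,0],"gripper":0},{"rotation":[0,0,0],"dp":[0.004,0,0],"gripper":0},{"rotation":[0,0,0],"dp":[0,0,0],"gripper":0}]'; python3 -m creep '[{"rotation":[0,0,0],"dp":[0.004,0,-0.0008],"gripper":0}]'; python3 -m creep '[{"rotation":[0,0,0],"dp":[0.004,0,-0.0008],"gripper":0}]';python3 -m creep '[{"rotation":[0,0,0],"dp":[0.004,0,-0.0008],"gripper":0}]'
python3 -c "
from h import *
report(0)"
```

```text
clock: 8.45
eef_pos: [0.5948, -0.0009, 0.2229]
ee_rot: [0.22, 0.975, 0.002, 0.004]
contact_force: [-0.6, 0.3, -0.3]
grip_width: -0.0001
grasp_force: 0.0
clock: 8.57
eef_pos: [0.5912, 0.0007, 0.2225]
ee_rot: [0.221, 0.975, 0.001, 0.003]
contact_force: [0.4, 0.2, 0.6]
grip_width: -0.0
grasp_force: 0.8
clock: 8.7
eef_pos: [0.5876, 0.0024, 0.2232]
ee_rot: [0.221, 0.975, 0.001, 0.004]
contact_force: [3.1, -1.4, 0.2]
grip_width: -0.0
grasp_force: 1.4
clock: 8.82
eef_pos: [0.5838, 0.0042, 0.2239]
ee_rot: [0.221, 0.975, 0.001, 0.003]
contact_force: [2.0, -0.4, 1.1]
grip_width: -0.0002
grasp_force: 1.3
tcp_s mm [ 43.5  47.  223.9] F_s [2.  0.5 1.1] t 8.825 w -0.0002052212513731198
tool axes in shifter
 [[-1.    -0.     0.006]
 [-0.     1.     0.004]
 [-0.006  0.004 -1.   ]]
```

```bash
python3 -m creep '[{"rotation":[0,0,0],"dp":[0.003,0,-0.0006],"gripper":0},{"rotation":[0,0,0],"dp":[0.003,0,-0.0006],"gripper":0},{"rotation":[0,0,0],"dp":[0.002,0,-0.0003],"gripper":0},{"rotation":[0,0,0],"dp":[0,0,0],"gripper":0}]'
python3 -c "
from h import *
report(0)"
python3 -m creep '[{"rotation":[0,0,0],"dp":[-0.02,0,0],"gripper":0},{"rotation":[0,0,0],"dp":[-0.02,0,0],"gripper":0},{"rotation":[0,0,0],"dp":[0,0.03,-0.05],"gripper":0},{"rotation":[0,0,0],"dp":[0,0.06,-0.02],"gripper":0},{"rotation":[0,0,0],"dp":[0,0.06,0],"gripper":0},{"rotation":[0,0,0],"dp":[0,0.06,0],"gripper":0},{"rotation":[0,0,0],"dp":[0,0,0],"gripper":0}]'
python3 -c "
from h import *
report()
print(knob()[2])"
```

```text
clock: 9.32
eef_pos: [0.5763, 0.0077, 0.2252]
ee_rot: [0.221, 0.975, 0.001, 0.003]
contact_force: [1.7, -0.6, -1.3]
grip_width: -0.0001
grasp_force: 1.0
tcp_s mm [ 35.3  46.9 225.2] F_s [ 1.8  0.2 -1.3] t 9.325 w -0.00010872251616088018
tool axes in shifter
 [[-1.    -0.     0.005]
 [-0.     1.     0.004]
 [-0.005  0.004 -1.   ]]
clock: 10.2
eef_pos: [0.6994, 0.1706, 0.2922]
ee_rot: [0.219, 0.976, 0.001, 0.0]
contact_force: [0.4, 0.3, -1.2]
grip_width: 0.0001
grasp_force: 0.0
tcp_s mm [ 76.2 247.  292.2] F_s [ 0.2  0.4 -1.2] t 10.2 w 8.723956710092611e-05
tool axes in shifter
 [[-1.    -0.004  0.001]
 [-0.004  1.     0.001]
 [-0.001  0.001 -1.   ]]
knob_s [  1.6  43.6 236.4] [np.float64(0.002583995637478283), np.float64(0.0025839956374783626)]
{'top': (array([232, 174,  18,  17, 135], dtype=int32), array([242.58518519, 183.91851852])), 'scene': (array([262, 160,  15,  15, 153], dtype=int32), array([268.49019608, 167.01960784]))}
```

The knob is now at about x = 2-4 mm (fore_aft near 0.02), which is in the neutral channel. I go round to the left flank.

```bash
python3 -m creep '[{"rotation":[0,0,0],"dp":[0.04,-0.05,0],"gripper":0},{"rotation":[0,0,0],"dp":[0.031,-0.05,0.03],"gripper":0},{"rotation":[0,0,0],"dp":[0,-0.03,0.04],"gripper":0},{"rotation":[0,0,0],"dp":[0,-0.015,0],"gripper":0},{"rotation":[0,0,0],"dp":[0,0,0],"gripper":0},{"rotation":[0,0,0],"dp":[0,0,0],"gripper":0}]'
python3 -c "
from h import *
report(0)"
```

```text
clock: 11.15
eef_pos: [0.6209, 0.0914, 0.2466]
ee_rot: [0.221, 0.975, 0.002, 0.005]
contact_force: [-0.4, -0.0, 0.4]
grip_width: 0.0
grasp_force: 0.0
tcp_s mm [ 39.4 141.7 246.6] F_s [-0.4 -0.2  0.4] t 11.15 w 4.673677663666618e-05
tool axes in shifter
 [[-1.    -0.     0.009]
 [-0.     1.     0.007]
 [-0.009  0.007 -1.   ]]
```

```bash
python3 -m creep '[{"rotation":[0,0,0],"dp":[0.018,-0.012,0],"gripper":0},{"rotation":[0,0,0],"dp":[0.018,-0.012,0.012],"gripper":0},{"rotation":[0,0,0],"dp":[0,-0.01,0.012],"gripper":0},{"rotation":[0,0,0],"dp":[0,-0.01,0],"gripper":0},{"rotation":[0,0,0],"dp":[0,0,0],"gripper":0}]'
python3 -c "
from h import *
report(0)"
python3 -m creep '[{"rotation":[0,0,0],"dp":[0,-0.004,0],"gripper":0},{"rotation":[0,0,0],"dp":[0,-0.004,0],"gripper":0}]'
python3 -m creep '[{"rotation":[0,0,0],"dp":[0,-0.004,0],"gripper":0}]'
python3 -m creep '[{"rotation":[0,0,0],"dp":[0,-0.004,0],"gripper":0}]'
python3 -c "
from h import *
report(0)"
```

```text
clock: 11.78
eef_pos: [0.569, 0.0667, 0.2204]
ee_rot: [0.221, 0.975, 0.002, 0.004]
contact_force: [-0.3, 0.7, -0.2]
grip_width: -0.0001
grasp_force: 0.0
tcp_s mm [  3.2  97.1 220.4] F_s [-0.6  0.5 -0.2] t 11.775 w -0.00011409394602224082
tool axes in shifter
 [[-1.     0.     0.007]
 [ 0.     1.     0.005]
 [-0.007  0.005 -1.   ]]
clock: 12.02
eef_pos: [0.565, 0.0595, 0.2194]
ee_rot: [0.22, 0.975, 0.002, 0.003]
contact_force: [1.0, 0.7, -0.4]
grip_width: -0.0004
grasp_force: 0.0
clock: 12.15
eef_pos: [0.563, 0.0558, 0.2192]
ee_rot: [0.221, 0.975, 0.001, 0.003]
contact_force: [0.9, 0.3, 0.6]
grip_width: -0.0002
grasp_force: 0.2
clock: 12.28
eef_pos: [0.5614, 0.0525, 0.2193]
ee_rot: [0.22, 0.975, 0.002, 0.003]
contact_force: [1.7, 4.0, 4.3]
grip_width: 0.0002
grasp_force: 2.4
tcp_s mm [  2.5  80.9 219.3] F_s [-0.2  4.3  4.3] t 12.275 w 0.0002341850628004323
tool axes in shifter
 [[-1.    -0.     0.006]
 [-0.     1.     0.005]
 [-0.006  0.005 -1.   ]]
```

```bash
python3 -m creep '[{"rotation":[0,0,0],"dp":[0.0003,-0.004,-0.0013],"gripper":0},{"rotation":[0,0,0],"dp":[0.0003,-0.004,-0.0013],"gripper":0}]'
python3 -m creep '[{"rotation":[0,0,0],"dp":[0.0003,-0.004,-0.0012],"gripper":0},{"rotation":[0,0,0],"dp":[0.0003,-0.004,-0.001],"gripper":0}]'
python3 -c "
from h import *
report(0)"
```

```text
clock: 12.52
eef_pos: [0.5572, 0.0452, 0.2217]
ee_rot: [0.221, 0.975, 0.002, 0.003]
contact_force: [1.7, 1.9, -0.3]
grip_width: -0.0003
grasp_force: 1.0
clock: 12.78
eef_pos: [0.5532, 0.0382, 0.2239]
ee_rot: [0.221, 0.975, 0.001, 0.003]
contact_force: [0.6, 1.2, -0.6]
grip_width: -0.0
grasp_force: 1.1
tcp_s mm [  1.3  64.5 223.9] F_s [ 0.1  1.4 -0.6] t 12.775 w -4.649383395394311e-05
tool axes in shifter
 [[-1.    -0.     0.005]
 [-0.     1.     0.004]
 [-0.005  0.004 -1.   ]]
```

Moving freely. 25 mm to go.

```bash
python3 -m creep '[{"rotation":[0,0,0],"dp":[0.0003,-0.004,-0.0009],"gripper":0},{"rotation":[0,0,0],"dp":[0.0003,-0.004,-0.0008],"gripper":0},{"rotation":[0,0,0],"dp":[0.0002,-0.004,-0.0008],"gripper":0}]'
python3 -m creep '[{"rotation":[0,0,0],"dp":[0,-0.004,-0.0007],"gripper":0},{"rotation":[0,0,0],"dp":[0,-0.004,-0.0006],"gripper":0},{"rotation":[0,0,0],"dp":[0,-0.003,-0.0004],"gripper":0},{"rotation":[0,0,0],"dp":[0,0,0],"gripper":0}]'
python3 -c "
from h import *
report(0)"
python3 -m creep '[{"rotation":[0,0,0],"dp":[0,0.02,0],"gripper":0},{"rotation":[0,0,0],"dp":[0,0.04,-0.02],"gripper":0},{"rotation":[0,0,0],"dp":[-0.01,0.04,-0.02],"gripper":0},{"rotation":[0,0,0],"dp":[-0.02,0.04,0],"gripper":0},{"rotation":[0,0,0],"dp":[-0.02,0.04,0],"gripper":0},{"rotation":[0,0,0],"dp":[-0.02,0.02,0],"gripper":0},{"rotation":[0,0,0],"dp":[0,0,0],"gripper":0}]'
python3 -c "
from h import *
report()
print(knob()[2])
for fa,sw in((0,0),(.02,0),(-.02,0),(0,-.03),(0,.03)):
    p=np.array([.205*np.sin(fa),-.205*np.sin(sw)*np.cos(fa),.04+.205*np.cos(sw)*np.cos(fa)])
    print(fa,sw,proj('top',O+RS@p).round(1),proj('scene',O+RS@p).round(1))
a=cv2.resize(capture('top')[110:230,190:330],None,fx=3,fy=3,interpolation=2);b=cv2.resize(capture('scene')[130:250,200:320],None,fx=3,fy=3,interpolation=2)
cv2.imwrite('pics/d4.png',cv2.cvtColor(np.hstack([a,b]),cv2.COLOR_RGB2BGR))"
```

```text
clock: 13.15
eef_pos: [0.5473, 0.0276, 0.2263]
ee_rot: [0.221, 0.975, 0.001, 0.003]
contact_force: [2.8, 1.2, -0.7]
grip_width: -0.0
grasp_force: 1.0
clock: 13.65
eef_pos: [0.5426, 0.0177, 0.2281]
ee_rot: [0.221, 0.975, 0.001, 0.003]
contact_force: [1.4, 2.3, 0.6]
grip_width: -0.0002
grasp_force: 1.0
tcp_s mm [  0.5  41.5 228.1] F_s [0.3 2.6 0.6] t 13.65 w -0.00022598832602804028
tool axes in shifter
 [[-1.     0.     0.005]
 [ 0.     1.     0.004]
 [-0.005  0.004 -1.   ]]
clock: 14.52
eef_pos: [0.6929, 0.1704, 0.2652]
ee_rot: [0.22, 0.976, 0.0, 0.001]
contact_force: [-1.1, -0.2, -0.3]
grip_width: -0.0001
grasp_force: 0.0
tcp_s mm [ 70.4 243.9 265.2] F_s [-1.  -0.6 -0.3] t 14.525 w -8.539530882580426e-05
tool axes in shifter
 [[-1.    -0.002  0.002]
 [-0.002  1.     0.001]
 [-0.002  0.001 -1.   ]]
knob_s [  1.5   7.2 242. ] [np.float64(0.0012211499407225655), np.float64(0.0012211499407224803)]
{'top': (array([247, 180,  18,  18, 128], dtype=int32), array([255.28125, 189.75   ])), 'scene': (array([250, 159,  15,  14, 154], dtype=int32), array([256.96753247, 165.1038961 ]))}
0 0 [257.1 191.3] [254.5 164.1]
0.02 0 [257.9 189.8] [254.3 164.7]
-0.02 0 [256.4 192.8] [254.6 163.4]
0 -0.03 [254.9 190.2] [256.4 164.2]
0 0.03 [259.4 192.4] [252.6 164. ]
```

View pics/d4.png

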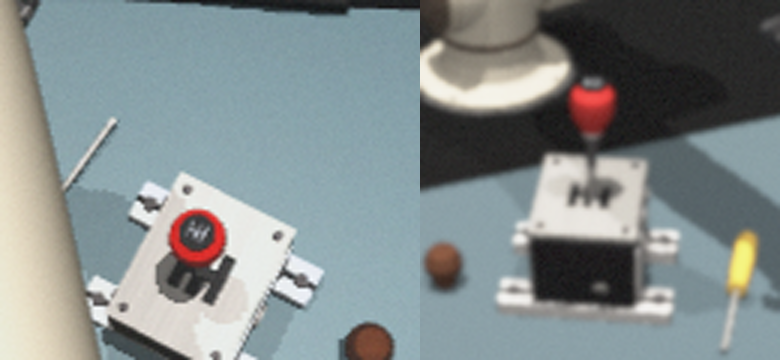

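The knob is at top-crop (197,237) and nearly upright, but still about 6 mm left of the middle track. I return to the left flank for a further 6 mm.

```bash
python3 -m creep '[{"rotation":[0,0,0],"dp":[0.02,-0.03,0],"gripper":0},{"rotation":[0,0,0],"dp":[0.02,-0.03,0],"gripper":0},{"rotation":[0,0,0],"dp":[0.02,-0.03,0.01],"gripper":0},{"rotation":[0,0,0],"dp":[0.01,-0.03,0.01],"gripper":0},{"rotation":[0,0,0],"dp":[0,-0.03,0.01],"gripper":0},{"rotation":[0,0,0],"dp":[0,-0.03,0.008],"gripper":0},{"rotation":[0,0,0],"dp":[0,-0.01,0],"gripper":0},{"rotation":[0,0,0],"dp":[0,0,0],"gripper":0}]'
python3 -c "
from h import *
report(0)"
```

```text
clock: 15.82
eef_pos: [0.5467, 0.0267, 0.231]
ee_rot: [0.221, 0.975, 0.002, 0.004]
contact_force: [0.5, 0.2, 0.0]
grip_width: -0.0001
grasp_force: 0.0
tcp_s mm [  0.3  51.4 231. ] F_s [0.4 0.4 0. ] t 15.825 w -9.218592516105669e-05
tool axes in shifter
 [[-1.     0.001  0.007]
 [ 0.001  1.     0.005]
 [-0.007  0.005 -1.   ]]
```

```bash
python3 -m creep '[{"rotation":[0,0,0],"dp":[0,-0.004,0.002],"gripper":0},{"rotation":[0,0,0],"dp":[0,-0.004,0],"gripper":0},{"rotation":[0,0,0],"dp":[0,-0.004,-0.0005],"gripper":0},{"rotation":[0,0,0],"dp":[0,-0.004,-0.0005],"gripper":0},{"rotation":[0,0,0],"dp":[0,0,0],"gripper":0}]'
python3 -c "
from h import *
report(0)"
python3 -m creep '[{"rotation":[0,0,0],"dp":[0,0.02,0],"gripper":0},{"rotation":[0,0,0],"dp":[0,0.04,-0.02],"gripper":0},{"rotation":[0,0,0],"dp":[-0.01,0.04,-0.02],"gripper":0},{"rotation":[0,0,0],"dp":[-0.02,0.04,0],"gripper":0},{"rotation":[0,0,0],"dp":[-0.02,0.04,0],"gripper":0},{"rotation":[0,0,0],"dp":[-0.02,0.02,0],"gripper":0},{"rotation":[0,0,0],"dp":[0,0,0],"gripper":0}]'
python3 -c "
from h import *
report()
print(knob()[2])"
```

```text
clock: 16.45
eef_pos: [0.5401, 0.0125, 0.229]
ee_rot: [0.221, 0.975, 0.002, 0.003]
contact_force: [1.2, 1.4, 0.3]
grip_width: -0.0001
grasp_force: 0.8
tcp_s mm [  0.5  35.6 229. ] F_s [0.5 1.8 0.3] t 16.45 w -0.00014956591015991764
tool axes in shifter
 [[-1.    -0.     0.005]
 [-0.     1.     0.004]
 [-0.005  0.004 -1.   ]]
clock: 17.32
eef_pos: [0.6904, 0.165, 0.2664]
ee_rot: [0.22, 0.976, 0.001, 0.001]
contact_force: [-0.5, 0.7, -0.3]
grip_width: 0.0003
grasp_force: 0.0
tcp_s mm [ 70.5 238.  266.4] F_s [-0.7  0.4 -0.3] t 17.325 w 0.0003129826302810841
tool axes in shifter
 [[-1.    -0.002  0.002]
 [-0.002  1.     0.002]
 [-0.002  0.002 -1.   ]]
knob_s [  1.5   2.  241.4] [np.float64(0.0014273456327731733), np.float64(0.0014273456327731772)]
{'top': (array([249, 181,  18,  18, 125], dtype=int32), array([257.216, 190.8  ])), 'scene': (array([248, 159,  15,  14, 149], dtype=int32), array([255.51677852, 165.16107383]))}
```

Knob y is about 1-2 mm and x about 1.5 mm, so it is at the middle junction. I go to the far flank.

```bash
python3 -m creep '[{"rotation":[0,0,0],"dp":[0,-0.04,0],"gripper":0},{"rotation":[0,0,0],"dp":[0,-0.04,0],"gripper":0},{"rotation":[0,0,0],"dp":[0,-0.04,0],"gripper":0},{"rotation":[0,0,0],"dp":[0,-0.04,0],"gripper":0},{"rotation":[0,0,0],"dp":[0,-0.04,0],"gripper":0},{"rotation":[0,0,0],"dp":[0,-0.036,0.01],"gripper":0},{"rotation":[0,0,0],"dp":[0,0,0.03],"gripper":0},{"rotation":[0,0,0],"dp":[0,0,0],"gripper":0}]'
python3 -c "
from h import *
report(0)"
```

```text
clock: 18.52
eef_pos: [0.5859, -0.0505, 0.2285]
ee_rot: [0.221, 0.975, 0.001, 0.002]
contact_force: [0.2, 0.7, -0.5]
grip_width: 0.0
grasp_force: 0.0
tcp_s mm [ 68.9  -1.4 228.5] F_s [-0.1  0.7 -0.5] t 18.525 w 4.888110495791755e-05
tool axes in shifter
 [[-1.     0.001  0.004]
 [ 0.001  1.     0.004]
 [-0.004  0.004 -1.   ]]
```

```bash
python3 -m creep '[{"rotation":[0,0,0],"dp":[0.01,0.0015,0.003],"gripper":0},{"rotation":[0,0,0],"dp":[0.01,0,0],"gripper":0},{"rotation":[0,0,0],"dp":[0.006,0,0],"gripper":0},{"rotation":[0,0,0],"dp":[0.004,0,0],"gripper":0},{"rotation":[0,0,0],"dp":[0.004,0,-0.0004],"gripper":0}]'
python3 -m creep '[{"rotation":[0,0,0],"dp":[0.004,0,-0.0004],"gripper":0},{"rotation":[0,0,0],"dp":[0.004,0,-0.0004],"gripper":0}]'
python3 -c "
from h import *
report(0)"
python3 -m creep '[{"rotation":[0,0,0],"dp":[0.004,0,-0.0003],"gripper":0}]'
python3 -c "
from h import *
report(0)"
```

```text
clock: 19.15
eef_pos: [0.5577, -0.0339, 0.2265]
ee_rot: [0.22, 0.975, 0.001, 0.003]
contact_force: [0.6, 0.2, 0.4]
grip_width: 0.0005
grasp_force: 0.7
clock: 19.4
eef_pos: [0.5506, -0.0307, 0.2272]
ee_rot: [0.221, 0.975, 0.001, 0.003]
contact_force: [2.1, -1.7, 0.4]
grip_width: 0.0
grasp_force: 1.3
tcp_s mm [ 28.6   1.2 227.2] F_s [ 2.6 -0.6  0.4] t 19.4 w 2.3837207922008416e-05
tool axes in shifter
 [[-1.    -0.     0.006]
 [-0.     1.     0.004]
 [-0.006  0.004 -1.   ]]
clock: 19.52
eef_pos: [0.5468, -0.0289, 0.2275]
ee_rot: [0.221, 0.975, 0.001, 0.003]
contact_force: [1.9, -1.2, 1.1]
grip_width: -0.0001
grasp_force: 1.3
tcp_s mm [ 24.4   1.2 227.5] F_s [ 2.3 -0.2  1.1] t 19.525 w -7.849170058989777e-05
tool axes in shifter
 [[-1.    -0.     0.006]
 [-0.     1.     0.004]
 [-0.006  0.004 -1.   ]]
```

Moving freely at about 2.5 N. I continue.

```bash
python3 -m creep '[{"rotation":[0,0,0],"dp":[0.004,0,-0.0002],"gripper":0},{"rotation":[0,0,0],"dp":[0.004,0,-0.0001],"gripper":0},{"rotation":[0,0,0],"dp":[0.004,0,0],"gripper":0}]'
python3 -m creep '[{"rotation":[0,0,0],"dp":[0.004,0,0],"gripper":0},{"rotation":[0,0,0],"dp":[0.004,0,0.0001],"gripper":0},{"rotation":[0,0,0],"dp":[0.004,0,0.0002],"gripper":0}]'
python3 -m creep '[{"rotation":[0,0,0],"dp":[0.004,0,0.0002],"gripper":0},{"rotation":[0,0,0],"dp":[0.003,0,0.0003],"gripper":0}]'
python3 -c "
from h import *
report(0)"
```

```text
clock: 19.9
eef_pos: [0.5358, -0.0236, 0.2277]
ee_rot: [0.221, 0.975, 0.001, 0.003]
contact_force: [3.2, -1.0, 2.5]
grip_width: 0.0003
grasp_force: 1.2
clock: 20.27
eef_pos: [0.525, -0.0185, 0.2273]
ee_rot: [0.221, 0.975, 0.001, 0.003]
contact_force: [1.6, -0.9, 1.9]
grip_width: 0.0002
grasp_force: 1.2
clock: 20.52
eef_pos: [0.5186, -0.0154, 0.2267]
ee_rot: [0.221, 0.975, 0.001, 0.003]
contact_force: [1.6, -0.7, 2.7]
grip_width: 0.0002
grasp_force: 1.2
tcp_s mm [ -6.9   1.2 226.7] F_s [1.7 0.  2.7] t 20.525 w 0.00021361932795505254
tool axes in shifter
 [[-1.    -0.     0.005]
 [-0.     1.     0.004]
 [-0.005  0.004 -1.   ]]
```

Near the end, with TCP about -12 expected. I use small steps until the force rises.

```bash
for i in 1 ; do python3 -m creep '[{"rotation":[0,0,0],"dp":[0.002,0,0.0002],"gripper":0},{"rotation":[0,0,0],"dp":[0.001,0,0.0001],"gripper":0}]' | grep -E "force"; done
python3 -m creep '[{"rotation":[0,0,0],"dp":[0.001,0,0.0001],"gripper":0},{"rotation":[0,0,0],"dp":[0.001,0,0.0001],"gripper":0}]' | grep force
python3 -c "
from h import *
report(0)"
```

```text
contact_force: [0.7, -0.4, 2.2]
grasp_force: 1.1
contact_force: [1.3, -0.9, 2.6]
grasp_force: 1.1
tcp_s mm [-11.6   1.2 226.2] F_s [ 1.6 -0.3  2.6] t 21.025 w 0.0002471788903139442
tool axes in shifter
 [[-1.    -0.     0.005]
 [-0.     1.     0.004]
 [-0.005  0.004 -1.   ]]
```

```bash
python3 -m creep '[{"rotation":[0,0,0],"dp":[0.001,0,0.0001],"gripper":0},{"rotation":[0,0,0],"dp":[0.001,0,0.0001],"gripper":0}]' | grep contact
python3 -m creep '[{"rotation":[0,0,0],"dp":[0.001,0,0.0001],"gripper":0}]' | grep contact
python3 -c "
from h import *
report(0)"
```

```text
contact_force: [1.7, -0.0, 1.4]
contact_force: [3.6, -0.5, 1.6]
tcp_s mm [-14.5   1.2 225.8] F_s [3.5 1.1 1.6] t 21.4 w -2.319321198056118e-05
tool axes in shifter
 [[-1.    -0.     0.005]
 [-0.     1.     0.004]
 [-0.005  0.004 -1.   ]]
```

```bash
python3 -m creep '[{"rotation":[0,0,0],"dp":[0.001,0,0],"gripper":0}]' | grep contact
python3 -m creep '[{"rotation":[0,0,0],"dp":[0.0005,0,0],"gripper":0},{"rotation":[0,0,0],"dp":[0,0,0],"gripper":0}]' | grep contact
python3 -c "
from h import *
report(0)"
```

```text
contact_force: [4.7, -1.8, 1.0]
contact_force: [5.5, -2.0, 0.9]
tcp_s mm [-15.7   1.2 225.9] F_s [5.8 0.5 0.9] t 21.775 w 1.3281319504017561e-05
tool axes in shifter
 [[-1.    -0.     0.006]
 [-0.     1.     0.004]
 [-0.006  0.004 -1.   ]]
```

The force is rising at the stop. I retreat and check.

```bash
python3 -m creep '[{"rotation":[0,0,0],"dp":[-0.02,0,0],"gripper":0},{"rotation":[0,0,0],"dp":[-0.04,0,0],"gripper":0},{"rotation":[0,0,0],"dp":[-0.03,0,-0.03],"gripper":0},{"rotation":[0,0,0],"dp":[0,0.05,-0.04],"gripper":0},{"rotation":[0,0,0],"dp":[0,0.05,0],"gripper":0},{"rotation":[0,0,0],"dp":[0,0.05,0],"gripper":0},{"rotation":[0,0,0],"dp":[0,0.05,0],"gripper":0},{"rotation":[0,0,0],"dp":[0,0.04,0],"gripper":0},{"rotation":[0,0,0],"dp":[0,0,0],"gripper":0}]'
python3 -c "
from h import *
report()
print(knob()[2])
for fa,sw in((-.23,0),(-.2,0),(-.17,0)):
    p=np.array([.205*np.sin(fa),-.205*np.sin(sw)*np.cos(fa),.04+.205*np.cos(sw)*np.cos(fa)])
    print(fa,sw,proj('top',O+RS@p).round(1),proj('scene',O+RS@p).round(1))
a=cv2.resize(capture('top')[110:230,190:330],None,fx=3,fy=3,interpolation=2);b=cv2.resize(capture('scene')[130:250,200:320],None,fx=3,fy=3,interpolation=2)
cv2.imwrite('pics/d5.png',cv2.cvtColor(np.hstack([a,b]),cv2.COLOR_RGB2BGR))"
```

```text
clock: 22.9
eef_pos: [0.6944, 0.1682, 0.2925]
ee_rot: [0.219, 0.976, 0.001, 0.001]
contact_force: [-0.2, -0.6, -0.6]
grip_width: 0.0
grasp_force: 0.0
tcp_s mm [ 72.7 242.6 292.5] F_s [ 0.1 -0.6 -0.6] t 22.9 w 2.3060678713093803e-05
tool axes in shifter
 [[-1.    -0.003  0.001]
 [-0.003  1.     0.001]
 [-0.001  0.001 -1.   ]]
knob_s [-44.8   2.4 237.2] [np.float64(0.002384957568456365), np.float64(0.0023849575684562778)]
{'top': (array([239, 199,  18,  19, 137], dtype=int32), array([248.72992701, 207.70072993])), 'scene': (array([251, 152,  14,  15, 145], dtype=int32), array([257.32413793, 159.09655172]))}
-0.23 0 [248.3 208.4] [256.1 158.1]
-0.2 0 [249.5 206.2] [255.9 158.7]
-0.17 0 [250.6 203.9] [255.7 159.3]
```

View pics/d5.png

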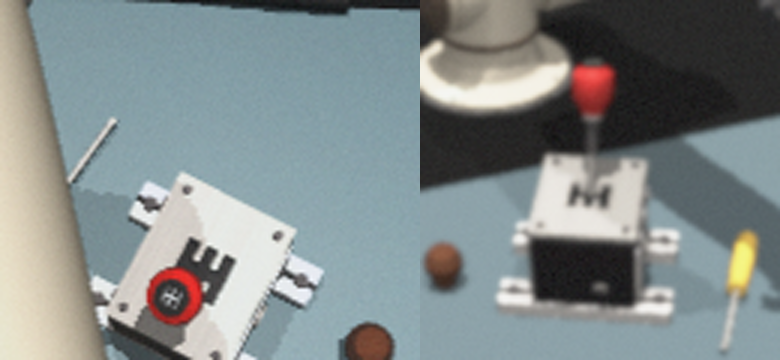

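The top crop shows the knob at (175,296) over the near end of the middle track. Measured x is about -45 mm and y about 2 mm, so fore_aft is about -0.22. The force also rose at the stop, and the hand is clear.

```bash
python3 -c "
from cell import *
print(sign_off())"
```

```text
the job is handed in; nothing more can be done
None
```

The lever is in fourth gear and fully home (measured fore_aft about -0.22 rad, knob about 2 mm off the middle track's centre line). It was only pushed, the hand is clear, and I handed the job in at about 23 s; the hand-in gave no verdict. I didn't measure the loose things afterwards, but the hand stayed over 200 mm above the bench.

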